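# Vent the cleaner tank and open its safety cap

### The job

The cleaner tank on the shop counter needs refilling: first squeeze the trigger of the spray gun in its holster fully home for a moment to let the pressure out, and let it spring back. Then press the tank's black push-and-turn safety cap down, twist it anticlockwise about a quarter turn until it is free, lift it straight up and finish while still holding it in the gripper, level and steady, about 5 cm above the tank's mouth; do not put it down or let go. Leave everything else on the counter where it stands.

Things in the scene. Friction and masses are not known exactly. Their poses are not given: they have to be found in the camera images.
- trigger (a joint): the spray gun's trigger (rad): 0 let go, 0.22 squeezed fully home. A spring returns it; pressed at the height of gun_pinch it takes about 3 N to start and 9 N to hold home.
- gun: spray gun standing head down in a holster bolted to the counter, its grip and trigger pointing straight up; 190 mm tall in all. Origin on the counter; own z up, own x points from trigger to grip. The steel holster (130 x 80 mm) and the gun's head in it, with a short brass nozzle to -x (85 mm from the origin), end 78 mm above the counter.
- gun_pinch (a point): point between trigger and grip, 155 mm above the counter, axes as the gun's. Fixed grip: x +5 to +25 mm of it, 28 mm wide along y, top 30 mm above it (a thin knob 5 mm more). Trigger: upright bar 18 mm wide, at rest from x -35 to -25 mm, tip 28 mm above it. Squeezed home the trigger's outer face comes 16 mm nearer, to about x -19 mm. Free space beside both.
- trigger_hinge (a point): the trigger's hinge (axis along the gun's y), 80 mm above the counter; 75 mm below gun_pinch and 30 mm to its -x side.
- seal (a joint): the sprung seal in the tank's neck that pushes up on the cap (m): 0 with the cap locked on, up to 0.008 as the cap is pushed down by that much, -0.003 once the cap is off. Pushing takes 5 N at 0 and 11 N at 0.008, the bottom.
- tank_mouth (a point): centre of the cleaner tank's mouth, on the neck's axis, 180 mm above the counter: top of the neck's seal while the cap is locked on. Axes as the tank's, z up.
- tank: white round jug, 140 mm across, 140 mm tall up to its neck, clamped to the counter so that it cannot move or turn. Origin on the counter under the neck's axis; own x points to its side handle (101 mm from the axis, below 120 mm). The shoulder is 140 mm high under the cap and falls away outwards.
- cap_mid (a point): centre, half-way up, of the push-and-turn safety cap on the tank: black, ribbed, round, 50 mm across, 32 mm tall, loose, about 45 g, z up. Locked on, this point is 168 mm above the counter (cap from 152 to 184 mm), on the neck's axis. Once free it lifts straight off; 15 mm of lift clears the neck's lugs.
- cap: the same cap, origin at the centre of its underside. Its lugs sit in notches 4 mm deep: pushed down 5 to 7 mm (8 is the bottom) and kept down it turns anticlockwise seen from above, not clockwise. Free from about 45 to 130 degrees of turn; 70 to 90 is right. Locked, its x axis lies along the tank's within 5 degrees.
- tin_a: bystander, to be left alone: short food tin, 66 mm across, 85 mm tall; origin under its middle, on the counter.
- jar: bystander, to be left alone: glass jar, 68 mm across, 95 mm tall; origin under its middle, on the counter.
- sauce: bystander, to be left alone: green glass bottle, 58 mm across, 165 mm tall; origin under its middle, on the counter.
- carton: bystander, to be left alone: cardboard carton, 55 x 85 x 50 mm; origin under its middle, on the counter.
- mug: bystander, to be left alone: white mug, 76 mm across, 85 mm tall; origin under its middle, on the counter.
- funnel: bystander, to be left alone: orange funnel standing mouth down, 92 mm across, 95 mm tall; origin under its middle, on the counter.
- tin_b: bystander, to be left alone: larger food tin, 74 mm across, 110 mm tall; origin under its middle, on the counter.
Mind the look-alikes: they are no part of the job. What is shaped like the gun but orange or turquoise is not meant.

How it is judged:
On the way, in this order (a step that is already met when the one before it is completed fails the run):
1. the trigger is squeezed home (at least 0.17 of its 0.22 rad) (value of joint trigger above 0.17 rad), for 0.2 s.
2. the trigger is let go and has sprung back (value of joint trigger below 0.03 rad), for 0.2 s.
3. the cap, still on the neck, is pressed down by 4 mm or more (value of joint seal above 0.0037 m and z of cap_mid in the frame of tank below 0.166 m), for 0.05 s.
4. the cap, still on the neck, is twisted by more than about 35 degrees (angle between the x axis of cap and the x axis of tank, either way round above 0.6 rad and z of cap_mid in the frame of tank below 0.185 m), for 0.03 s.
At the end, for the whole second after the job is handed in: The fingers hold the cap (over 2 N), underside 20 to 120 mm above the mouth, within 35 mm of the neck axis, tilted under 0.3 rad, steady (under 30 mm/s), not touching the tank; trigger back (under 0.03 rad); every bystander within 40 mm of its start and upright (z of cap_mid in the frame of tank between 0.216 and 0.316 m and horizontal distance between cap_mid and tank_mouth below 0.035 m and angle between cap's own z axis and vertical below 0.3 rad and contact force between the fingers and cap above 2 N and contact force between cap and tank below 0.1 N and linear speed of cap below 0.03 m/s and value of joint trigger below 0.03 rad and not ((distance of tin_a from where it was at the start of the episode above 0.04 m or angle between tin_a's own z axis and vertical above 0.4 rad) or (distance of jar from where it was at the start of the episode above 0.04 m or angle between jar's own z axis and vertical above 0.4 rad) or (distance of sauce from where it was at the start of the episode above 0.04 m or angle between sauce's own z axis and vertical above 0.4 rad) or (distance of carton from where it was at the start of the episode above 0.04 m or angle between carton's own z axis and vertical above 0.4 rad) or (distance of mug from where it was at the start of the episode above 0.04 m or angle between mug's own z axis and vertical above 0.4 rad) or (distance of funnel from where it was at the start of the episode above 0.04 m or angle between funnel's own z axis and vertical above 0.4 rad) or (distance of tin_b from where it was at the start of the episode above 0.04 m or angle between tin_b's own z axis and vertical above 0.4 rad))); the arm keeps its last pose, push and grip.
It fails at once if a bystander is moved by more than 40 mm or tipped over ((distance of tin_a from where it was at the start of the episode above 0.04 m or angle between tin_a's own z axis and vertical above 0.4 rad) or (distance of jar from where it was at the start of the episode above 0.04 m or angle between jar's own z axis and vertical above 0.4 rad) or (distance of sauce from where it was at the start of the episode above 0.04 m or angle between sauce's own z axis and vertical above 0.4 rad) or (distance of carton from where it was at the start of the episode above 0.04 m or angle between carton's own z axis and vertical above 0.4 rad) or (distance of mug from where it was at the start of the episode above 0.04 m or angle between mug's own z axis and vertical above 0.4 rad) or (distance of funnel from where it was at the start of the episode above 0.04 m or angle between funnel's own z axis and vertical above 0.4 rad) or (distance of tin_b from where it was at the start of the episode above 0.04 m or angle between tin_b's own z axis and vertical above 0.4 rad)).
It also fails if it takes over 48 s, if anything falls off the work surface, if the arm or the gripper's body presses on something with over 40 N, if the wrist force passes 120 N, or if a joint passes its speed limit or range.

### The arm

A 6-joint arm with a two-finger parallel gripper is mounted at the origin on the work surface. World frame = base frame: x ahead of the robot, y to its left, z up, the work surface at z = 0. Lengths are in m, angles in rad, forces in N, time in s.
With the tool pointing down it reaches from about 0.225 to 0.875 m from the base axis. Payload 3.4 kg.
Tool frame: the origin (TCP) lies at the centre of the arm's flange, where the gripper is bolted on; the fingertips stand manip.tcp_to_tips ahead of it and the grasp point (between the pads) lies 155 mm ahead of it (manip.tcp_to_tips is the distance from the TCP to the fingertips, in m); z points along the fingers, y is the line along which they close (so a half turn about z gives the same grasp; the last joint's range is limited). The gripper opens to 85 mm and grips with 20 to 120 N. Pads are 22 mm wide; open, the fingers measure 114 mm over their backs; the gripper's body (76 mm by 85 mm) begins 54 mm behind the grasp point. The pads swing forward as they close: fully open they stand 13 mm farther back than shut.
Start: joints at [-0.121, 0.276, 1.505, -0, 1.361, -0.121], TCP at [0.575, -0, 0.405] pointing down, gripper open.
Joint ranges: [-2.89, 2.89], [-0.75, 2.08], [0.22, 2.7], [-1.18, 4.32], [0.11, 2.71], [-2.7, 2.7]. Speed limits (rad/s): [2.57, 2.57, 3.14, 3.14, 3.14, 3.14].

### API

Orientations are given as a unit quaternion [w, x, y, z].
In Python, from rig import sensors, imaging, manip gives the robot as it stands. The module is installed in compiled form; this text tells all that it offers.
- The arm moves only by the tool jog_arm, never from a script. Its argument "plan" is a list of rows, each an object of numbers: "dx", "dy", "dz": the shift along the tool's x, y, z in mm; "ax", "ay", "az": the turn, a rotation vector about the tool's x, y, z in units of 6 degrees (1.0 is 6 degrees); "grip": the closure, from 0 (fully open) to 1 (shut). A call has 1 to 20 rows; each row shifts and turns the commanded pose from where the row before left it, along the tool's axes as they then stand; what a row does not reach is not made up. A row lasts 1/12 s, in which the tool goes at most 41.7 mm and 7.16 degrees, less where a joint would pass 70% of its speed; a pose out of reach is approached as far as the arm can. A call is refused whole if a number of a shift passes 41.7 or a number of a turn 1, either way. A call with a gripper value outside its range is refused whole. The fingers move at their own pace and stop on an object; "grip_force" is the grip in N (left out, the last holds). Time passes only in rows, so rows that do not move let the fingers close. It gives the time, the measured TCP pose, the force, the opening and the grip force at its end, in the units of the state.
- sensors.get_state(): the state, without advancing time (a new reading comes with each control period).
- imaging.get_image(name): name is "scene" or "side" or "wrist"; returns a dict with "image" (384x512x3 uint8, red, green, blue), "K" (3x3 intrinsics, pixels), "extrinsics" (4x4, takes a point from world to camera coordinates). Camera axes: x right, y up, looking along -z (the intrinsics and any distortion apply to the point x, -y, -z); pixel columns grow to the right and rows downward; lengths in m; the calibration is good to about 2 mm. A picture is of the moment at which its call begins. There is no depth.
- manip.sign_off(): hands the job in; it is judged then, once.
The state is a dict: "clock": time; "qpos": joint angles; "qd": joint speeds; "effort": joint torques, N m; "position": TCP position; "ee_rot": TCP orientation; "contact_force": force on the tool from outside, world axes, zero at the start; "moment": the same for the moment, N m; "width": finger opening in m; "gripper_force": force on a finger pad.
Only numpy, scipy, OpenCV 4.12 (cv2) and the standard library are available. Lean on these libraries where they do the work, as an engineer would, in place of code of your own. Each camera call takes 0.05 s, during which the arm holds its last target. There are 200 camera calls.

## Working session

There is one attempt and no reset: what is moved stays moved. The work goes in short steps, Python scripts to look and compute and a tool call to move; the robot and the scene stay as the last step left them, time stands still between calls to the robot, and variables do not carry over. Pictures are saved under pics/ and viewed, at most 10 in all, crops included, and the job is handed in when it is done.

Besides the shell and the picture viewer there is one more tool, called after "Request:" as name([rows], argument=value, ...), one row to a line, values as JSON. jog_arm: Moves the arm, as the interface text tells. Its arguments: {"type":"object","properties":{"plan":{"type":"array"},"grip_force":{"type":"number"}},"required":["plan"]}

```bash
mkdir -p pics; python3 - <<'E'
from rig import sensors, imaging, manip
import cv2, pickle, numpy as np
s=sensors.get_state();print({k:np.round(v,3).tolist() for k,v in s.items()},manip.tcp_to_tips)
d={}
for n in("scene","side","wrist"):
    d[n]=imaging.get_image(n);print(n,d[n]["K"].round(1).tolist(),d[n]["extrinsics"].round(3).tolist(),[k for k in d[n]])
    cv2.imwrite(f"pics/{n}0.png",d[n]["image"][...,::-1])
pickle.dump(d,open("d0.pkl","wb"))
a=cv2.resize(d["scene"]["image"],(800,600));cv2.imwrite("pics/s0b.png",a[...,::-1])
a=cv2.resize(d["side"]["image"],(800,600));cv2.imwrite("pics/d0b.png",a[...,::-1])
E
```

```text
{'clock': 0.0, 'qpos': [-0.121, 0.277, 1.506, 0.0, 1.361, -0.121], 'qd': [-0.001, -0.001, -0.002, 0.0, -0.0, -0.002], 'effort': [0.001, -41.677, -24.581, -0.0, 0.011, 0.0], 'position': [0.575, 0.0, 0.404], 'ee_rot': [-0.001, 0.707, 0.707, -0.001], 'contact_force': [0.256, -0.478, -0.057], 'moment': [0.024, 0.003, -0.014], 'gripper_force': 0.0, 'width': 0.085} 0.1734
scene [[445.4, 0.0, 250.3], [0.0, 445.4, 192.0], [0.0, 0.0, 1.0]] [[-0.224, 0.975, 0.011, 0.184], [-0.798, -0.19, 0.573, 0.372], [0.56, 0.12, 0.82, -2.116], [0.0, 0.0, 0.0, 1.0]] ['image', 'K', 'extrinsics']
side [[420.7, 0.0, 266.8], [0.0, 420.7, 186.6], [0.0, 0.0, 1.0]] [[-0.997, -0.072, -0.001, 0.579], [0.046, -0.643, 0.765, -0.157], [-0.056, 0.763, 0.644, -1.348], [0.0, 0.0, 0.0, 1.0]] ['image', 'K', 'extrinsics']
wrist [[334.9, 0.0, 255.4], [0.0, 334.9, 190.8], [0.0, 0.0, 1.0]] [[1.0, 0.0, -0.001, -0.574], [-0.0, 0.951, -0.309, 0.041], [0.001, 0.309, 0.951, -0.38], [0.0, 0.0, 0.0, 1.0]] ['image', 'K', 'extrinsics']
```

View pics/s0b.png

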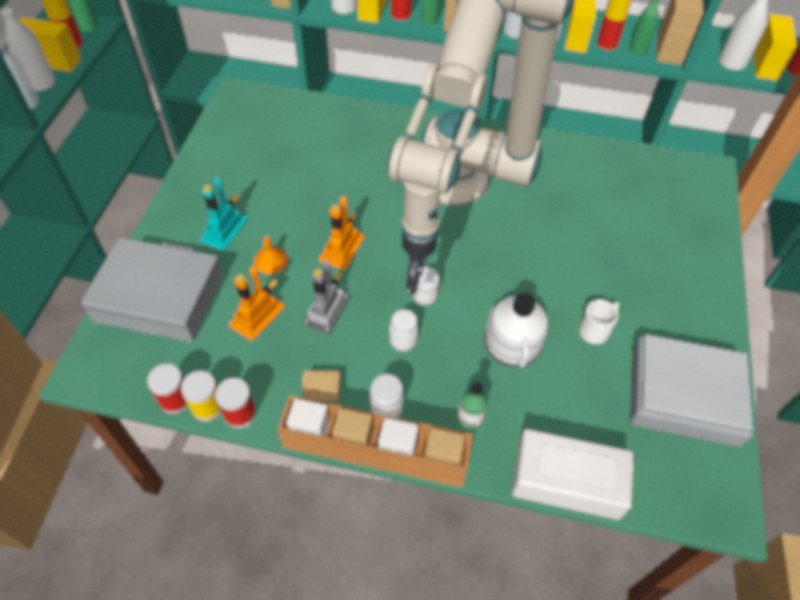

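View pics/d0b.png

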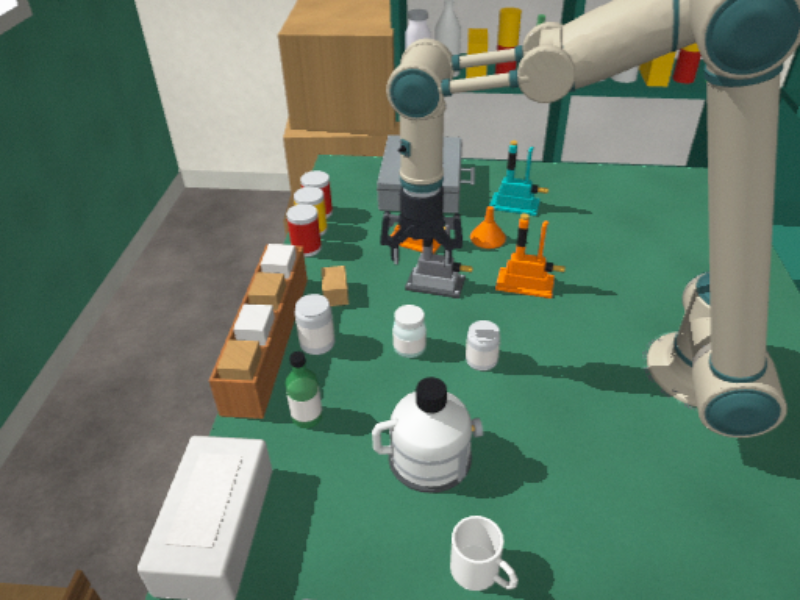

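The scene view shows the tank (cap at 524,303 of 800), the grey gun at (325,300) with orange and turquoise look-alikes around it. In the side view the cap is at (431,393), and the gripper hides the grey gun's top at (435,270). Next I'll get rough positions.

```bash
cat >h.py <<'E'
import numpy as np, cv2, pickle
def ray(c,uv):
    E=np.array(c["extrinsics"]);R,t=E[:3,:3],E[:3,3]
    v=np.linalg.inv(c["K"])@[uv[0],uv[1],1]; d=R.T@(v*[1,-1,-1]); return -R.T@t,d/np.linalg.norm(d)
def plane(c,uv,z):
    o,d=ray(c,uv); return o+d*(z-o[2])/d[2]
def tri(rs):
    A=sum(np.eye(3)-np.outer(d,d) for o,d in rs);b=sum((np.eye(3)-np.outer(d,d))@o for o,d in rs)
    p=np.linalg.solve(A,b);return p,[np.linalg.norm((np.eye(3)-np.outer(d,d))@(p-o))*1e3 for o,d in rs]
def proj(c,p):
    E=np.array(c["extrinsics"]);q=(E[:3,:3]@p+E[:3,3])*[1,-1,-1];q=c["K"]@q;return q[:2]/q[2]
E
python3 - <<'E'
from h import *
d=pickle.load(open("d0.pkl","rb"));S,D=d["scene"],d["side"]
def dark(c,x0,y0,x1,y1,th):
    m=(c["image"].max(2)[y0:y1,x0:x1]<th).astype(np.uint8)
    n,l,st,ce=cv2.connectedComponentsWithStats(m);i=1+st[1:,4].argmax();return st[i],ce[i]+[x0,y0]
a=dark(S,322,180,350,206,90);b=dark(D,260,236,292,266,70);print(a,b)
print("cap",tri([ray(S,a[1]),ray(D,b[1])]),plane(S,a[1],.17),plane(D,b[1],.17))
print("gun holster",plane(S,np.array([325,312])*.64,.04),plane(D,np.array([436,272])*.64,.05),"griptop",plane(S,np.array([326,268])*.64,.185))
print("knobs: orange",plane(D,np.array([524,216])*.64,.185),plane(S,np.array([343,200])*.64,.185), plane(S,np.array([254,274])*.64,.185))
print("funnel",plane(S,np.array([269,243])*.64,.09))
for n,p in dict(jarA=(403,318),tin=(425,275),jarB=(386,385),sauce=(475,390)).items(): print(n,plane(S,np.array(p)*.64,.09))
E
```

```text
(array([  7,   6,  14,  16, 164], dtype=int32), array([335.18292683, 193.52439024])) (array([  6,   6,  20,  22, 364], dtype=int32), array([275.8021978 , 252.40934066]))
cap (array([0.53737707, 0.25524533, 0.16958368]), [np.float64(2.4387188869039833), np.float64(2.4387188869039123)]) [0.53517647 0.25394144 0.17      ] [0.53900576 0.25794318 0.17      ]
gun holster [ 0.58791313 -0.22814944  0.04      ] [ 0.55225787 -0.21462568  0.05      ] griptop [ 0.55584274 -0.22475554  0.185     ]
knobs: orange [ 0.3632237  -0.25575867  0.185     ] [ 0.33137238 -0.24333113  0.185     ] [ 0.61326325 -0.38735696  0.185     ]
funnel [ 0.44162796 -0.42095709  0.09      ]
jarA [ 0.59232389 -0.02398842  0.09      ]
tin [0.4497882  0.00265076 0.09      ]
jarB [ 0.78245772 -0.02241683  0.09      ]
sauce [0.74801795 0.17992033 0.09      ]
```

View pics/wrist0.png

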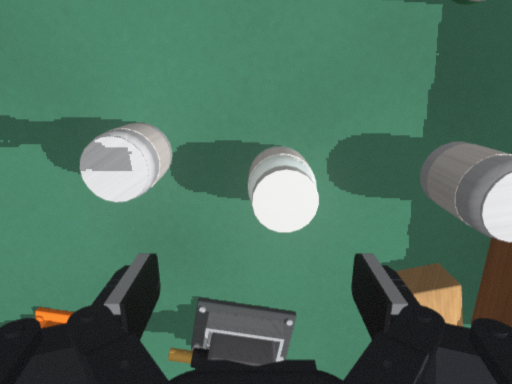

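The wrist view shows the grey holster at the bottom (corners about 197,300 and 295,312), with its brass nozzle to the left, so the gun's x axis is close to world +x. The cap triangulates to a height of 170 mm against 168 expected, which is good. I'll now move so the wrist camera sees the gun.

Request:
jog_arm([
  {"dx": -29,"dy": -2},
  {"dx": -29,"dy": -2},
  {"dx": -29,"dy": -2},
  {"dx": -29,"dy": -2},
  {"dx": -29,"dy": -2},
  {"dx": -29,"dy": -2},
  {"dx": -29,"dy": -2},
  {"dx": -29,"dy": -2},
  {"dx": -29,"dy": -2},
  {"dx": -29,"dy": -2},
  {},
  {},
  {},
])

```text
$.plan[0]: bad value
```

```bash
python3 - <<'E'
from rig import sensors, imaging
from h import *
print(sensors.get_state()["position"])
d={n:imaging.get_image(n) for n in("scene","side","wrist")}
pickle.dump(d,open("d1.pkl","wb"))
W=cv2.resize(d["wrist"]["image"],(768,576))
cv2.imwrite("pics/w1.png",W[...,::-1])
E
```

```text
[5.74851231e-01 1.26794114e-05 4.04040794e-01]
```

View pics/w1.png

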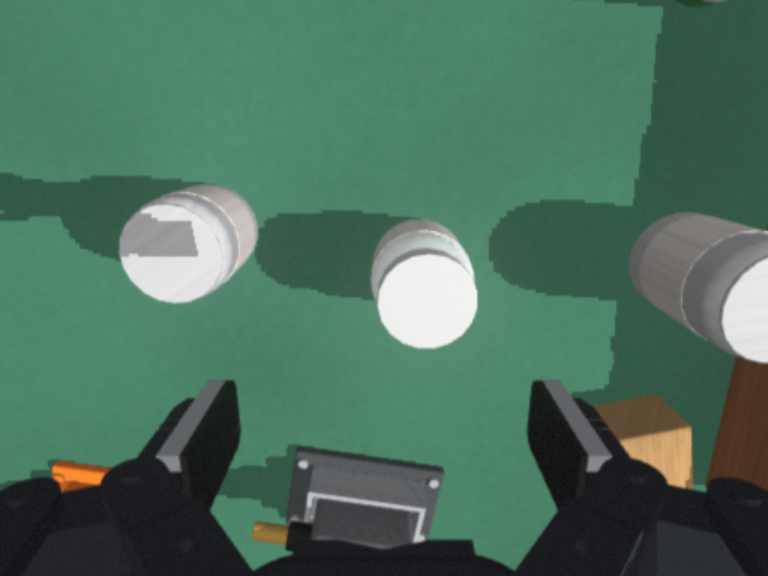

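The move was refused and the view hasn't changed. I'll resend it with every key filled in.

Request:
jog_arm([
  {"dx": -29,"dy": -2,"dz": 0,"ax": 0,"ay": 0,"az": 0,"grip": 0},
  {"dx": -29,"dy": -2,"dz": 0,"ax": 0,"ay": 0,"az": 0,"grip": 0},
  {"dx": -29,"dy": -2,"dz": 0,"ax": 0,"ay": 0,"az": 0,"grip": 0},
  {"dx": -29,"dy": -2,"dz": 0,"ax": 0,"ay": 0,"az": 0,"grip": 0},
  {"dx": -29,"dy": -2,"dz": 0,"ax": 0,"ay": 0,"az": 0,"grip": 0},
  {"dx": -29,"dy": -2,"dz": 0,"ax": 0,"ay": 0,"az": 0,"grip": 0},
  {"dx": -29,"dy": -2,"dz": 0,"ax": 0,"ay": 0,"az": 0,"grip": 0},
  {"dx": -29,"dy": -2,"dz": 0,"ax": 0,"ay": 0,"az": 0,"grip": 0},
  {"dx": -29,"dy": -2,"dz": 0,"ax": 0,"ay": 0,"az": 0,"grip": 0},
  {"dx": -29,"dy": -2,"dz": 0,"ax": 0,"ay": 0,"az": 0,"grip": 0},
  {"dx": 0,"dy": 0,"dz": 0,"ax": 0,"ay": 0,"az": 0,"grip": 0},
  {"dx": 0,"dy": 0,"dz": 0,"ax": 0,"ay": 0,"az": 0,"grip": 0},
])

```text
clock: 1.3
position: [0.5548, -0.2915, 0.4042]
ee_rot: [-0.0, 0.708, 0.706, 0.0]
contact_force: [-0.8, 0.6, 0.7]
width: 0.0853
gripper_force: 0.0
```

```bash
python3 - <<'E'
from rig import sensors, imaging
from h import *
d={n:imaging.get_image(n) for n in("scene","side","wrist")}
pickle.dump(d,open("d1.pkl","wb"))
W=cv2.resize(d["wrist"]["image"],(768,576))
Z=cv2.resize(d["side"]["image"][140:220,230:330],(768,614))[:576]
cv2.imwrite("pics/w2.png",W[...,::-1])
E
```

```text
(no output)
```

View pics/w2.png

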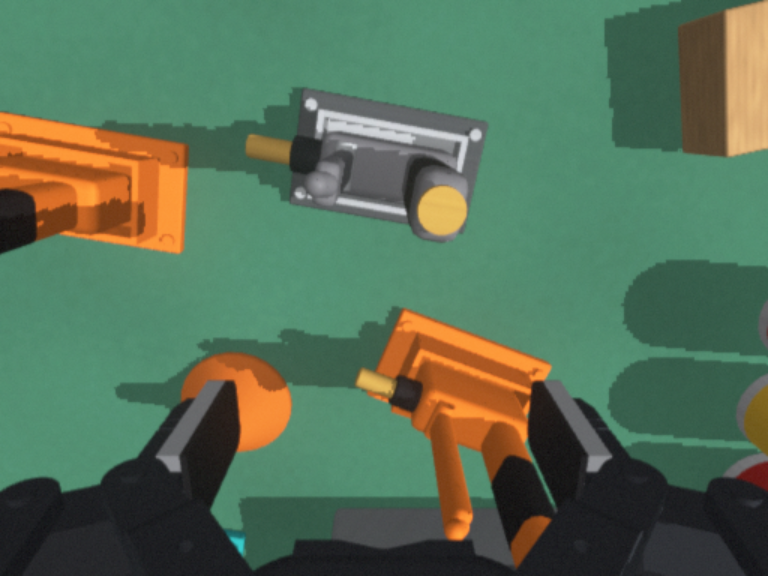

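This wrist view is clear: the grey gun's plate has corners at (303,88) and (487,123), the yellow knob (grip top) is at (442,211) and the grey trigger tip at about (322,180).

```bash
python3 - <<'E'
from h import *
d=pickle.load(open("d1.pkl","rb"));W=d["wrist"];D=d["side"];S=d["scene"]
im=W["image"];hsv=cv2.cvtColor(im,cv2.COLOR_RGB2HSV)
m=cv2.inRange(hsv,(15,90,120),(32,255,255));m[:115]=0;m[170:]=0;m[:,:265]=0;m[:,330:]=0
n,l,st,ce=cv2.connectedComponentsWithStats(m);i=1+st[1:,4].argmax();k=ce[i];print("knob px",k,st[i])
f=2/3
K=plane(W,k,.19);T=plane(W,np.array([322,178])*f,.183)
print("knob",K,"trig",T,np.linalg.norm((K-T)[:2]),np.degrees(np.arctan2((K-T)[1],(K-T)[0])))
c=[plane(W,np.array(p)*f,.008) for p in((303,88),(487,123),(293,203),(310,104),(476,135),(300,194))]
for a,b in((0,1),(3,4),(2,0),(5,3)): v=c[b]-c[a];print(np.linalg.norm(v),np.degrees(np.arctan2(v[1],v[0])))
# knob in side view
q=proj(D,K);print("side predicted",q);u,v=np.round(q).astype(int)
h2=cv2.cvtColor(D["image"],cv2.COLOR_RGB2HSV);m=cv2.inRange(h2,(15,90,100),(32,255,255))
n,l,st,ce=cv2.connectedComponentsWithStats(m)
for i in range(1,n):
    if np.hypot(*(ce[i]-q))<25: print("side",ce[i],st[i],tri([ray(W,k),ray(D,ce[i])]))
E
```

```text
knob px [294.16475973 139.79061785] [278 123  34  34 874]
knob [ 0.57585939 -0.2410763   0.19      ] trig [ 0.53179807 -0.23038746  0.183     ] 0.045339290662306686 -13.635975801791583
0.12825158051696786 -10.138474079949853
0.11658162207338332 -10.039113594380707
0.07860244395986322 81.89873292161624
0.06193205628317617 80.74885838806989
side predicted [273.26752355 136.95639249]
side [271.5 117.5] [271 116   2   4   4] (array([ 0.57394759, -0.22770234,  0.27333133]), [np.float64(7.705437971330348), np.float64(7.70543797133045)])
side [272.33333333 120.83333333] [271 119   3   4   6] (array([ 0.57336963, -0.22987579,  0.25976918]), [np.float64(5.568426149824532), np.float64(5.56842614982448)])
side [271.75 124.5 ] [271 124   3   2   4] (array([ 0.5752774 , -0.23244738,  0.24402186]), [np.float64(5.648570735343643), np.float64(5.648570735343394)])
side [272. 129.] [271 127   3   5   5] (array([ 0.57600019, -0.23555951,  0.22471832]), [np.float64(4.141812338718377), np.float64(4.141812338718494)])
side [259.66666667 132.        ] [259 131   2   3   3] (array([ 0.59812488, -0.23819076,
[... 799 characters left out ...]
, [np.float64(16.446755883844588), np.float64(16.446755883844503)])
side [257.5 150. ] [257 150   2   1   2] (array([ 0.60799451, -0.25200326,  0.12272773]), [np.float64(24.17288317066548), np.float64(24.17288317066544)])
side [280.77777778 153.        ] [279 150   5   6   9] (array([ 0.5664127 , -0.25120321,  0.11967571]), [np.float64(17.517722291617442), np.float64(17.51772229161757)])
side [279. 159.] [278 157   4   5   6] (array([ 0.571225  , -0.256352  ,  0.08894606]), [np.float64(16.274949048549537), np.float64(16.2749490485496)])
side [269.5 161. ] [269 161   2   1   2] (array([ 0.58960429, -0.26024415,  0.07257409]), [np.float64(0.11978815996670841), np.float64(0.11978815996656966)])
```

The sizes match: 45.3 mm from knob to trigger tip (45 expected) and a 128 x 79 mm plate (130 x 80). That puts the pinch point at (0.561, -0.2385) with a yaw of -10°.

Request:
jog_arm([
  {"dx": 18,"dy": 2,"dz": 0,"ax": 0,"ay": 0,"az": 0,"grip": 0},
  {"dx": 18,"dy": 2,"dz": 0,"ax": 0,"ay": 0,"az": 0,"grip": 0},
  {"dx": 17,"dy": 2,"dz": 0,"ax": 0,"ay": 0,"az": 0,"grip": 0},
  {"dx": 0,"dy": 0,"dz": 0,"ax": 0,"ay": 0,"az": 0.83,"grip": 0},
  {"dx": 0,"dy": 0,"dz": 0,"ax": 0,"ay": 0,"az": 0.83,"grip": 0},
  {"dx": 0,"dy": 0,"dz": 0,"ax": 0,"ay": 0,"az": 0,"grip": 0},
  {"dx": 0,"dy": 0,"dz": 0,"ax": 0,"ay": 0,"az": 0,"grip": 0},
])

```text
clock: 2.03
position: [0.5611, -0.2357, 0.405]
ee_rot: [0.0, 0.765, 0.645, 0.0]
contact_force: [0.1, 0.1, -0.1]
width: 0.0852
gripper_force: 0.0
```

Request:
jog_arm([
  {"dx": -3,"dy": 0,"dz": 16,"ax": 0,"ay": 0,"az": 0,"grip": 0},
  {"dx": 0,"dy": 0,"dz": 16,"ax": 0,"ay": 0,"az": 0,"grip": 0},
  {"dx": 0,"dy": 0,"dz": 16,"ax": 0,"ay": 0,"az": 0,"grip": 0},
  {"dx": 0,"dy": 0,"dz": 16,"ax": 0,"ay": 0,"az": 0,"grip": 0},
  {"dx": 0,"dy": 0,"dz": 16,"ax": 0,"ay": 0,"az": 0,"grip": 0},
  {"dx": 0,"dy": 0,"dz": 16,"ax": 0,"ay": 0,"az": 0,"grip": 0},
  {"dx": 0,"dy": 0,"dz": 0,"ax": 0,"ay": 0,"az": 0,"grip": 0},
  {"dx": 0,"dy": 0,"dz": 0,"ax": 0,"ay": 0,"az": 0,"grip": 0},
])

```text
clock: 2.7
position: [0.5603, -0.2397, 0.3081]
ee_rot: [-0.001, 0.765, 0.644, -0.0]
contact_force: [0.0, 0.7, -0.4]
width: 0.0856
gripper_force: 0.0
```

```bash
python3 - <<'E'
from rig import sensors, imaging
from h import *
W=imaging.get_image("wrist");D=imaging.get_image("side")
a=cv2.resize(W["image"],(512,384));b=cv2.resize(D["image"][90:210,200:330],(416,384),interpolation=cv2.INTER_CUBIC)
cv2.imwrite("pics/w3.png",cv2.resize(np.hstack([a,b]),(800,331))[...,::-1])
E
```

```text
(no output)
```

View pics/w3.png

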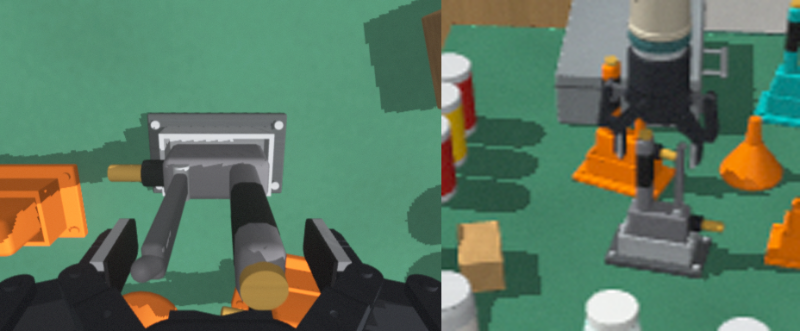

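The wrist view (left) shows both grip and trigger between the open fingers: knob at (262,288), trigger tip at (147,270). I'll check the knob across the two wrist views.

```bash
python3 - <<'E'
from rig import sensors, imaging
from h import *
W=imaging.get_image("wrist");W0=pickle.load(open("d1.pkl","rb"))["wrist"]
hsv=cv2.cvtColor(W["image"],cv2.COLOR_RGB2HSV)
m=cv2.inRange(hsv,(15,90,100),(32,255,255));m[:300]=0
n,l,st,ce=cv2.connectedComponentsWithStats(m);i=1+st[1:,4].argmax();print(ce[i],st[i])
print(tri([ray(W,ce[i]),ray(W0,[294.16,139.8])]),plane(W,ce[i],.19),plane(W,np.array([147,270])*.64/(.64*800/928),.183))
E
```

```text
[302.91936097 326.94598707] [ 274  300   97   55 2629]
(array([ 0.57641522, -0.24154515,  0.18739155]), [np.float64(0.25605455209035705), np.float64(0.2560545520902393)]) [ 0.57659894 -0.23936075  0.19      ] [ 0.53303774 -0.23190062  0.183     ]
```

Request:
jog_arm([
  {"dx": 0,"dy": 2,"dz": 0,"ax": 0,"ay": 0,"az": 0,"grip": 0.1},
  {"dx": 0,"dy": 2,"dz": 0,"ax": 0,"ay": 0,"az": 0,"grip": 0.2},
  {"dx": 0,"dy": 0,"dz": 0,"ax": 0,"ay": 0,"az": 0,"grip": 0.3},
  {"dx": 0,"dy": 0,"dz": 0,"ax": 0,"ay": 0,"az": 0,"grip": 0.4},
  {"dx": 0,"dy": 0,"dz": 0,"ax": 0,"ay": 0,"az": 0,"grip": 0.5},
  {"dx": 0,"dy": 0,"dz": 0,"ax": 0,"ay": 0,"az": 0,"grip": 0.6},
  {"dx": 0,"dy": 0,"dz": 0,"ax": 0,"ay": 0,"az": 0,"grip": 0.6},
  {"dx": 0,"dy": 0,"dz": 0,"ax": 0,"ay": 0,"az": 0,"grip": 0.6},
  {"dx": 0,"dy": 0,"dz": 0,"ax": 0,"ay": 0,"az": 0,"grip": 0.6},
  {"dx": 0,"dy": 0,"dz": 0,"ax": 0,"ay": 0,"az": 0,"grip": 0.6},
  {"dx": 0,"dy": 0,"dz": 0,"ax": 0,"ay": 0,"az": 0,"grip": 0.6},
  {"dx": 0,"dy": 0,"dz": 0,"ax": 0,"ay": 0,"az": 0,"grip": 0.6},
], grip_force=25)

```text
clock: 3.85
position: [0.5636, -0.2404, 0.31]
ee_rot: [-0.001, 0.766, 0.643, -0.001]
contact_force: [-3.9, 0.8, 6.6]
width: 0.0452
gripper_force: 27.5
```

Request:
jog_arm([
  {"dx": 0,"dy": 0,"dz": 0,"ax": 0,"ay": 0,"az": 0,"grip": 0.7},
  {"dx": 0,"dy": 0,"dz": 0,"ax": 0,"ay": 0,"az": 0,"grip": 0.7},
  {"dx": 0,"dy": 0,"dz": 0,"ax": 0,"ay": 0,"az": 0,"grip": 0.7},
  {"dx": 0,"dy": 0,"dz": 0,"ax": 0,"ay": 0,"az": 0,"grip": 0.7},
  {"dx": 0,"dy": 0,"dz": 0,"ax": 0,"ay": 0,"az": 0,"grip": 0.7},
], grip_force=40)

```text
clock: 4.27
position: [0.5638, -0.2405, 0.3102]
ee_rot: [-0.001, 0.766, 0.643, -0.001]
contact_force: [-3.1, 1.1, 8.7]
width: 0.0446
gripper_force: 41.4
```

```bash
python3 - <<'E'
from rig import imaging
from h import *
W=imaging.get_image("wrist")["image"]
cv2.imwrite("pics/w4.png",W[150:,...,::-1])
E
```

```text
(no output)
```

View pics/w4.png

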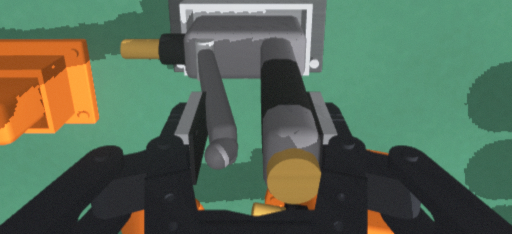

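The view shows the trigger tip at (218,155) bent in toward the grip at (295,178), held between the pads at 44.6 mm width. It is squeezed home, so I'll release and rise.

Request:
jog_arm([
  {"dx": 0,"dy": 0,"dz": 0,"ax": 0,"ay": 0,"az": 0,"grip": 0.4},
  {"dx": 0,"dy": 0,"dz": 0,"ax": 0,"ay": 0,"az": 0,"grip": 0.2},
  {"dx": 0,"dy": -2,"dz": 0,"ax": 0,"ay": 0,"az": 0,"grip": 0},
  {"dx": 0,"dy": -2,"dz": 0,"ax": 0,"ay": 0,"az": 0,"grip": 0},
  {"dx": 0,"dy": 0,"dz": 0,"ax": 0,"ay": 0,"az": 0,"grip": 0},
  {"dx": 0,"dy": 0,"dz": 0,"ax": 0,"ay": 0,"az": 0,"grip": 0},
  {"dx": 0,"dy": 0,"dz": 0,"ax": 0,"ay": 0,"az": 0,"grip": 0},
  {"dx": 0,"dy": 0,"dz": 0,"ax": 0,"ay": 0,"az": 0,"grip": 0},
  {"dx": 0,"dy": 0,"dz": -20,"ax": 0,"ay": 0,"az": 0,"grip": 0},
  {"dx": 0,"dy": 0,"dz": -20,"ax": 0,"ay": 0,"az": 0,"grip": 0},
  {"dx": 0,"dy": 0,"dz": -20,"ax": 0,"ay": 0,"az": 0,"grip": 0},
  {"dx": 0,"dy": 0,"dz": -20,"ax": 0,"ay": 0,"az": 0,"grip": 0},
  {"dx": 0,"dy": 0,"dz": -22,"ax": 0,"ay": 0,"az": 0,"grip": 0},
  {"dx": 0,"dy": 0,"dz": 0,"ax": 0,"ay": 0,"az": 0,"grip": 0},
])

```text
clock: 5.48
position: [0.5616, -0.2404, 0.4157]
ee_rot: [0.005, 0.766, 0.643, 0.002]
contact_force: [0.1, -0.4, 0.8]
width: 0.0851
gripper_force: 0.0
```

Request:
jog_arm([
  {"dx": 30,"dy": -7,"dz": 0,"ax": 0,"ay": 0,"az": 0,"grip": 0},
  {"dx": 30,"dy": -7,"dz": 0,"ax": 0,"ay": 0,"az": 0,"grip": 0},
  {"dx": 30,"dy": -7,"dz": 0,"ax": 0,"ay": 0,"az": 0,"grip": 0},
  {"dx": 30,"dy": -7,"dz": 0,"ax": 0,"ay": 0,"az": 0,"grip": 0},
  {"dx": 30,"dy": -7,"dz": 0,"ax": 0,"ay": 0,"az": 0,"grip": 0},
  {"dx": 30,"dy": -7,"dz": 0,"ax": 0,"ay": 0,"az": 0,"grip": 0},
  {"dx": 30,"dy": -7,"dz": 0,"ax": 0,"ay": 0,"az": 0,"grip": 0},
  {"dx": 30,"dy": -7,"dz": 0,"ax": 0,"ay": 0,"az": 0,"grip": 0},
  {"dx": 30,"dy": -7,"dz": 0,"ax": 0,"ay": 0,"az": 0,"grip": 0},
  {"dx": 30,"dy": -7,"dz": 0,"ax": 0,"ay": 0,"az": 0,"grip": 0},
  {"dx": 30,"dy": -7,"dz": 0,"ax": 0,"ay": 0,"az": 0,"grip": 0},
  {"dx": 30,"dy": -7,"dz": 0,"ax": 0,"ay": 0,"az": 0,"grip": 0},
  {"dx": 30,"dy": -7,"dz": 0,"ax": 0,"ay": 0,"az": 0,"grip": 0},
  {"dx": 30,"dy": -7,"dz": 0,"ax": 0,"ay": 0,"az": 0,"grip": 0},
  {"dx": 0,"dy": 0,"dz": 0,"ax": 0,"ay": 0,"az": 0,"grip": 0},
  {"dx": 0,"dy": 0,"dz": 0,"ax": 0,"ay": 0,"az": 0,"grip": 0},
])

```text
clock: 6.82
position: [0.5363, 0.1921, 0.4099]
ee_rot: [-0.0, 0.765, 0.644, -0.0]
contact_force: [-0.5, -0.6, 0.1]
width: 0.0855
gripper_force: 0.0
```

```bash
python3 - <<'E'
from rig import sensors, imaging
from h import *
d={n:imaging.get_image(n) for n in("scene","side","wrist")};pickle.dump(d,open("d2.pkl","wb"))
s=sensors.get_state();print(s["position"],np.round(s["qpos"],3))
a=cv2.resize(d["wrist"]["image"],(464,348));b=cv2.resize(d["side"]["image"][120:240,200:320],(336,348))
cv2.imwrite("pics/w5.png",np.hstack([a,b])[...,::-1])
E
```

```text
[0.53668756 0.18985132 0.41029758] [ 2.180e-01  2.640e-01  1.507e+00 -1.000e-03  1.370e+00  3.930e-01]
```

View pics/w5.png

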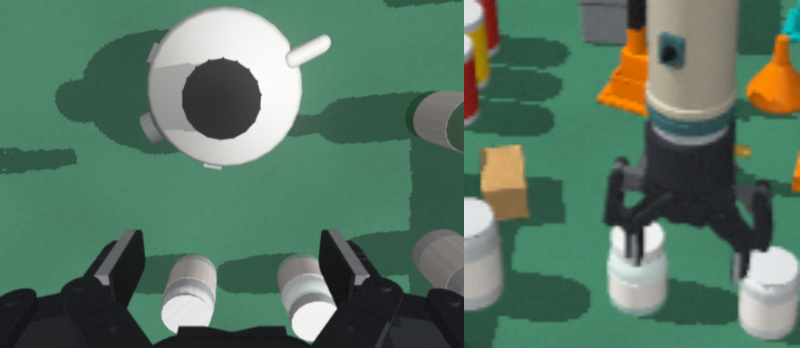

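The wrist view shows the black cap, top face centred near (221,98), on the white jug with its handle at upper right. I'll measure the cap centre.

```bash
python3 - <<'E'
from h import *
d=pickle.load(open("d2.pkl","rb"));W=d["wrist"]
m=(W["image"].max(2)<75).astype(np.uint8);m[:55]=0;m[165:]=0;m[:,:180]=0;m[:,300:]=0
m=cv2.morphologyEx(m,cv2.MORPH_OPEN,np.ones((5,5)))
c=max(cv2.findContours(m,0,1)[0],key=cv2.contourArea);(u,v),r=cv2.minEnclosingCircle(c);print(u,v,r,cv2.contourArea(c),cv2.boundingRect(c))
p=plane(W,(u,v),.184);e=plane(W,(u+r,v),.184);print(p,np.linalg.norm(e-p))
M=cv2.moments(c);print(plane(W,(M["m10"]/M["m00"],M["m01"]/M["m00"]),.184))
d0=pickle.load(open("d0.pkl","rb"));print(tri([ray(W,(u,v)),ray(d0["side"],(275.8,250.5))]))
t=plane(W,np.array([323,45])*512/464,.11);print("handle yaw",np.degrees(np.arctan2(*(t-p)[[1,0]])))
E
```

```text
242.8369598388672 109.12577819824219 44.204647064208984 5638.0 (202, 66, 84, 87)
[0.5402898  0.25400439 0.184     ] 0.025085195078899555
[0.54034033 0.25377246 0.184     ]
(array([0.53949554, 0.25314445, 0.17177594]), [np.float64(0.19326672642067363), np.float64(0.19326672642067375)])
handle yaw 14.54469673447631
```

Cap radius measures 25.1 mm, as expected, with its centre at (0.540, 0.254). I'll move over it, then correct.

Request:
jog_arm([
  {"dx": 32,"dy": -4,"dz": 0,"ax": 0,"ay": 0,"az": 0,"grip": 0},
  {"dx": 32,"dy": -4,"dz": 0,"ax": 0,"ay": 0,"az": 0,"grip": 0},
  {"dx": 0,"dy": 0,"dz": 0,"ax": 0,"ay": 0,"az": 0,"grip": 0},
  {"dx": 0,"dy": 0,"dz": 16,"ax": 0,"ay": 0,"az": 0,"grip": 0},
  {"dx": 0,"dy": 0,"dz": 16,"ax": 0,"ay": 0,"az": 0,"grip": 0},
  {"dx": 0,"dy": 0,"dz": 0,"ax": 0,"ay": 0,"az": 0,"grip": 0},
  {"dx": 0,"dy": 0,"dz": 0,"ax": 0,"ay": 0,"az": 0,"grip": 0},
  {"dx": 0,"dy": 0,"dz": 0,"ax": 0,"ay": 0,"az": 0,"grip": 0},
])

```text
clock: 7.63
position: [0.5403, 0.2542, 0.3794]
ee_rot: [0.0, 0.766, 0.643, 0.0]
contact_force: [0.1, -0.4, 0.3]
width: 0.0855
gripper_force: 0.0
```

Request:
jog_arm([
  {"dx": 0,"dy": 0,"dz": 13,"ax": 0,"ay": 0,"az": 0,"grip": 0},
  {"dx": 0,"dy": 0,"dz": 13,"ax": 0,"ay": 0,"az": 0,"grip": 0},
  {"dx": 0,"dy": 0,"dz": 13,"ax": 0,"ay": 0,"az": 0,"grip": 0},
  {"dx": 0,"dy": 0,"dz": 11,"ax": 0,"ay": 0,"az": 0,"grip": 0},
  {"dx": 0,"dy": 0,"dz": 0,"ax": 0,"ay": 0,"az": 0,"grip": 0.1},
  {"dx": 0,"dy": 0,"dz": 0,"ax": 0,"ay": 0,"az": 0,"grip": 0.2},
  {"dx": 0,"dy": 0,"dz": 0,"ax": 0,"ay": 0,"az": 0,"grip": 0.3},
  {"dx": 0,"dy": 0,"dz": 0,"ax": 0,"ay": 0,"az": 0,"grip": 0.4},
  {"dx": 0,"dy": 0,"dz": 0,"ax": 0,"ay": 0,"az": 0,"grip": 0.5},
  {"dx": 0,"dy": 0,"dz": 0,"ax": 0,"ay": 0,"az": 0,"grip": 0.6},
  {"dx": 0,"dy": 0,"dz": 0,"ax": 0,"ay": 0,"az": 0,"grip": 0.6},
  {"dx": 0,"dy": 0,"dz": 0,"ax": 0,"ay": 0,"az": 0,"grip": 0.6},
  {"dx": 0,"dy": 0,"dz": 0,"ax": 0,"ay": 0,"az": 0,"grip": 0.6},
], grip_force=60)

```text
clock: 8.72
position: [0.5405, 0.2551, 0.3298]
ee_rot: [0.001, 0.766, 0.643, 0.001]
contact_force: [2.1, -0.6, 5.8]
width: 0.0493
gripper_force: 61.4
```

Request:
jog_arm([
  {"dx": 0,"dy": 0,"dz": 2,"ax": 0,"ay": 0,"az": 0,"grip": 0.6},
  {"dx": 0,"dy": 0,"dz": 2,"ax": 0,"ay": 0,"az": 0,"grip": 0.6},
  {"dx": 0,"dy": 0,"dz": 2,"ax": 0,"ay": 0,"az": 0,"grip": 0.6},
  {"dx": 0,"dy": 0,"dz": 0,"ax": 0,"ay": 0,"az": 0,"grip": 0.6},
  {"dx": 0,"dy": 0,"dz": 0,"ax": 0,"ay": 0,"az": 0,"grip": 0.6},
])

```text
clock: 9.13
position: [0.5404, 0.2551, 0.3244]
ee_rot: [0.001, 0.766, 0.643, 0.002]
contact_force: [1.0, -0.9, 9.3]
width: 0.0489
gripper_force: 61.8
```

Request:
jog_arm([
  {"dx": 0,"dy": 0,"dz": 0.5,"ax": 0,"ay": 0,"az": -0.5,"grip": 0.6},
  {"dx": 0,"dy": 0,"dz": 0,"ax": 0,"ay": 0,"az": -0.7,"grip": 0.6},
  {"dx": 0,"dy": 0,"dz": 0,"ax": 0,"ay": 0,"az": -0.8,"grip": 0.6},
  {"dx": 0,"dy": 0,"dz": 0,"ax": 0,"ay": 0,"az": -0.8,"grip": 0.6},
])

```text
clock: 9.47
position: [0.5402, 0.2553, 0.324]
ee_rot: [0.001, 0.662, 0.749, 0.001]
contact_force: [0.3, -0.0, 8.4]
width: 0.0489
gripper_force: 61.8
```

Request:
jog_arm([
  {"dx": 0,"dy": 0,"dz": 0,"ax": 0,"ay": 0,"az": -0.8,"grip": 0.6},
  {"dx": 0,"dy": 0,"dz": 0,"ax": 0,"ay": 0,"az": -0.8,"grip": 0.6},
  {"dx": 0,"dy": 0,"dz": 0,"ax": 0,"ay": 0,"az": -0.8,"grip": 0.6},
  {"dx": 0,"dy": 0,"dz": 0,"ax": 0,"ay": 0,"az": -0.8,"grip": 0.6},
  {"dx": 0,"dy": 0,"dz": 0,"ax": 0,"ay": 0,"az": -0.8,"grip": 0.6},
  {"dx": 0,"dy": 0,"dz": 0,"ax": 0,"ay": 0,"az": -0.8,"grip": 0.6},
  {"dx": 0,"dy": 0,"dz": 0,"ax": 0,"ay": 0,"az": -0.8,"grip": 0.6},
  {"dx": 0,"dy": 0,"dz": 0,"ax": 0,"ay": 0,"az": -0.8,"grip": 0.6},
  {"dx": 0,"dy": 0,"dz": 0,"ax": 0,"ay": 0,"az": -0.8,"grip": 0.6},
  {"dx": 0,"dy": 0,"dz": 0,"ax": 0,"ay": 0,"az": -0.8,"grip": 0.6},
  {"dx": 0,"dy": 0,"dz": 0,"ax": 0,"ay": 0,"az": -0.8,"grip": 0.6},
  {"dx": 0,"dy": 0,"dz": 0,"ax": 0,"ay": 0,"az": -0.8,"grip": 0.6},
  {"dx": 0,"dy": 0,"dz": 0,"ax": 0,"ay": 0,"az": -0.8,"grip": 0.6},
  {"dx": 0,"dy": 0,"dz": 0,"ax": 0,"ay": 0,"az": 0,"grip": 0.6},
])

```text
clock: 10.63
position: [0.54, 0.2554, 0.324]
ee_rot: [0.001, 0.179, 0.984, 0.001]
contact_force: [-0.9, -0.7, 9.8]
width: 0.0491
gripper_force: 61.8
```

```bash
python3 - <<'E'
from rig import sensors
s=sensors.get_state();print({k:s[k].round(3) for k in("moment","contact_force","qpos")})
E
```

```text
{'moment': array([-0.009,  0.032,  0.032]), 'contact_force': array([-0.914, -0.696,  9.752]), 'qpos': array([ 3.250e-01,  3.620e-01,  1.584e+00,  1.000e-03,  1.193e+00,
       -8.860e-01])}
```

The gripper has turned 79° with low torque and the cap kept down. I'll lift, starting gently.

Request:
jog_arm([
  {"dx": 0,"dy": 0,"dz": -3,"ax": 0,"ay": 0,"az": 0,"grip": 0.6},
  {"dx": 0,"dy": 0,"dz": -3,"ax": 0,"ay": 0,"az": 0,"grip": 0.6},
  {"dx": 0,"dy": 0,"dz": -3,"ax": 0,"ay": 0,"az": 0,"grip": 0.6},
  {"dx": 0,"dy": 0,"dz": -3,"ax": 0,"ay": 0,"az": 0,"grip": 0.6},
  {"dx": 0,"dy": 0,"dz": 0,"ax": 0,"ay": 0,"az": 0,"grip": 0.6},
])

```text
clock: 11.05
position: [0.5395, 0.2551, 0.3342]
ee_rot: [-0.0, 0.18, 0.984, -0.0]
contact_force: [0.6, 0.5, -0.5]
width: 0.0486
gripper_force: 61.8
```

No resistance, so the cap is free. I'll raise it another 72 mm.

Request:
jog_arm([
  {"dx": 0,"dy": 0,"dz": -8,"ax": 0,"ay": 0,"az": 0,"grip": 0.6},
  {"dx": 0,"dy": 0,"dz": -8,"ax": 0,"ay": 0,"az": 0,"grip": 0.6},
  {"dx": 0,"dy": 0,"dz": -8,"ax": 0,"ay": 0,"az": 0,"grip": 0.6},
  {"dx": 0,"dy": 0,"dz": -8,"ax": 0,"ay": 0,"az": 0,"grip": 0.6},
  {"dx": 0,"dy": 0,"dz": -8,"ax": 0,"ay": 0,"az": 0,"grip": 0.6},
  {"dx": 0,"dy": 0,"dz": -8,"ax": 0,"ay": 0,"az": 0,"grip": 0.6},
  {"dx": 0,"dy": 0,"dz": -8,"ax": 0,"ay": 0,"az": 0,"grip": 0.6},
  {"dx": 0,"dy": 0,"dz": -8,"ax": 0,"ay": 0,"az": 0,"grip": 0.6},
  {"dx": 0,"dy": 0,"dz": -8,"ax": 0,"ay": 0,"az": 0,"grip": 0.6},
  {"dx": 0,"dy": 0,"dz": 0,"ax": 0,"ay": 0,"az": 0,"grip": 0.6},
  {"dx": 0,"dy": 0,"dz": 0,"ax": 0,"ay": 0,"az": 0,"grip": 0.6},
  {"dx": 0,"dy": 0,"dz": 0,"ax": 0,"ay": 0,"az": 0,"grip": 0.6},
  {"dx": 0,"dy": 0,"dz": 0,"ax": 0,"ay": 0,"az": 0,"grip": 0.6},
  {"dx": 0,"dy": 0,"dz": 0,"ax": 0,"ay": 0,"az": 0,"grip": 0.6},
  {"dx": 0,"dy": 0,"dz": 0,"ax": 0,"ay": 0,"az": 0,"grip": 0.6},
])

```text
clock: 12.3
position: [0.5397, 0.255, 0.4057]
ee_rot: [-0.0, 0.18, 0.984, -0.0]
contact_force: [0.4, 0.1, -0.6]
width: 0.0489
gripper_force: 61.9
```

```bash
python3 - <<'E'
from rig import imaging
from h import *
a=imaging.get_image("side")["image"];cv2.imwrite("pics/end.png",cv2.resize(a[100:330,200:480],(730,600))[...,::-1])
E
```

```text
(no output)
```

View pics/end.png

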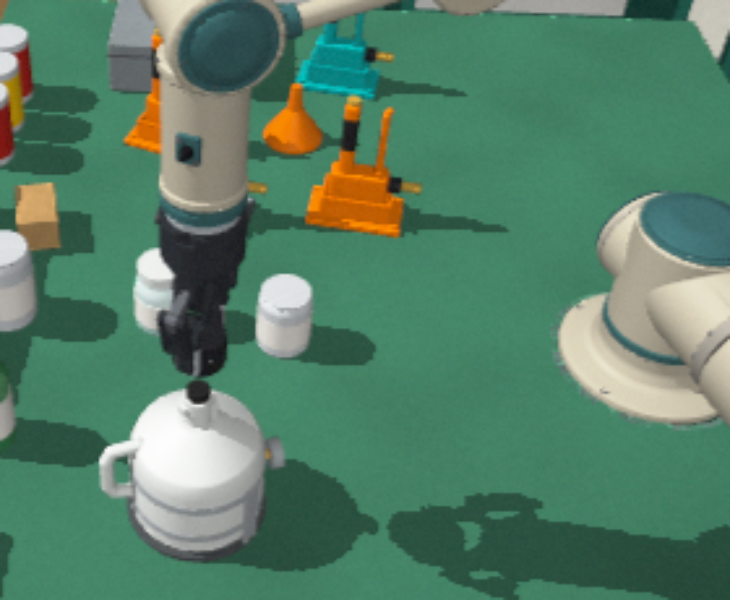

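The view shows the neck bare with its dark seal at (198,390) and the cap level in the fingers above it at about (200,355). I'm handing in.

```bash
python3 -c "
from rig import manip;print(manip.sign_off())"
```

```text
the job is handed in; nothing more can be done
None
```

I squeezed the trigger home and let go, then pressed, twisted and lifted the cap; the gripper is holding it level about 5 cm above the tank's mouth, and I handed the job in at about 12 s (no verdict came back).

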